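Feed a badge rack through the treadle gate

TASK

Send the rack of printed badges through the blue chute: with one fingertip press the yellow hinged treadle and hold it down, so that the red gate stays sunk below the chute floor, while the other finger pushes the rack from behind over the gate and fully home against the end stop. Keep the treadle down until the whole rack has passed, so that the gate never rubs the rack, then let go so that the gate springs up again behind it. Only push the rack, never lift it, and leave the other things on the table where they are.

Things in the scene. Friction and masses are not known exactly. Their poses are not given: they have to be found in the camera images.
- chute: Fixed chute, blue walls. Origin on the table under the gate, on the chute's centre line; x = direction of travel, y = across to the treadle side, z up (this frame is used below). Floor 44 mm above the table, x -240 (open end) to +145 mm (end stop face, stop top 80 mm up). Inside y -42 to +42 mm; walls 4 mm thick, tops 62 mm above the table. Gate slot at x -5 to +5 mm.
- rack: Black and white carrier, 110 mm long (x), 78 wide, 44 high, ten coloured round badges fixed upright in it; about 0.4 kg. Origin: centre of its underside. Starts loose on the chute floor before the gate. Push its tail, a flat white end plate at its x = -55 mm, 78 mm wide, 42 high. Home, front on the end stop, its origin is at chute x = +90, tail at +35 mm.
- gate (a joint): Hinge angle (rad) of treadle and gate blade, one rigid part; hinge parallel to chute x at chute y = +150 mm, 50 mm above the table. 0 = released, gate up, chute blocked. Grows as the treadle is pressed: gate top level with the floor at about 0.16, well below it from 0.18, stop at 0.28. A spring returns it: 3 to 6 N at the black strip hold it down.
- treadle_strip (a point): Point on the yellow treadle's top, chute x = 0, mid-line of its black strip (chute y +58 to +100 mm), 71 mm from the hinge. Plate 4 mm thick, chute x -210 to +60, y +52 (free edge) to +150 mm (hinge). Released it slopes up 0.22 rad to the chute (free edge 73 mm above the table); at 0.22 it is level, top 52 mm up; at the stop the strip is 48 mm up. Press anywhere; a finger can slide along it.
- gate_top (a point): Middle of the top edge of the red gate blade (5 mm thick, chute x -2.5 to +2.5 mm, about y -5 to +30 mm); moves with the gate. Released it stands 19 to 24 mm above the chute floor. The rack cannot push it open.
- chute_home (a point): Centre of the foot of the end stop's face, on the chute floor, at chute x = +145 mm.
- tape: Orange tape roll lying flat, 90 mm across, 24 high; leave alone. Origin centre of underside.
- spray: Blue bottle, 48 mm diameter, 105 high; leave alone. Origin centre of underside.
- squeegee: Green squeegee block standing on its foot, 104 x 22 x 50 mm; leave alone. Origin centre of underside.
- mug: White mug, 80 mm diameter, 92 high; leave alone. Origin centre of underside.
- inkjar: Black jar, 52 mm diameter, 60 high; leave alone. Origin centre of underside.
- blanks: Small stack of badge blanks, 40 mm diameter, 24 high; leave alone. Origin centre of underside.
- scraper: Spatula lying flat, 170 mm long; leave alone.

How it is judged (in metres and radians):
On the way, in this order (a step that is already met when the one before it is completed fails the run):
1. a finger holds the treadle down, gate fully below the floor, before the rack reaches the gate (value of joint gate above 0.165 rad and contact force between the fingers and gate above 0.3 N and x of rack in the frame of chute below -0.05 m), for 0.2 s.
2. the rack is half way over the gate, pushed by a finger, while a finger still holds the treadle down (value of joint gate above 0.165 rad and contact force between the fingers and gate above 0.3 N and x of rack in the frame of chute between -0.01 and 0.045 m and contact force between the fingers and rack above 0.1 N), for 0.05 s.
3. the rack is past the gate and home at the end stop (x of rack in the frame of chute above 0.084 m and z of rack in the frame of chute between 0.038 and 0.05 m and angle between rack's own z axis and vertical below 0.08 rad), for 0.2 s.
At the end, for the whole second after the job is handed in: The rack lies flat on the chute floor (within 6 mm), its front within 6 mm of the end stop, at rest; the treadle is released and the gate has sprung up behind the rack (joint under 0.03 rad) (all of step 3 and value of joint gate below 0.03 rad and linear speed of rack below 0.01 m/s); the robot touches nothing.
It fails at once if the rack is lifted (more than 12 mm) or tipped (more than 0.2 rad) (z of rack in the frame of chute above 0.056 m or angle between rack's own z axis and vertical above 0.2 rad).
It fails at once if the gate is let up against the rack while the rack is over it (x of rack in the frame of chute above -0.047 m and contact force between gate and rack above 0.8 N).
It fails at once if another thing on the table is moved more than 25 mm (distance of any of tape, spray, squeegee, mug, inkjar, blanks, scraper from where it was at the start of the episode above 0.025 m).
It also fails if it takes over 38 s, if anything falls off the work surface, if the arm or the gripper's body presses on something with over 40 N, if the wrist force passes 120 N, or if a joint passes its speed limit or range.

ROBOT

A 6-joint arm with a two-finger parallel gripper is mounted at the origin on the work surface. World frame = base frame: x ahead of the robot, y to its left, z up, the work surface at z = 0. Lengths are in mm, angles in rad, forces in N, time in s.
With the tool pointing down it reaches from about 275 to 825 mm from the base axis. Payload 5.2 kg.
Tool frame: the origin (TCP) lies at the very end of the fingers, on their centre line; the grasp point (between the pads) lies 19 mm behind it (ctrl.hold_point_z is the z of the grasp point in the tool frame, in mm); z points along the fingers, y is the line along which they close (so a half turn about z gives the same grasp; the last joint's range is limited). The gripper opens to 93 mm and grips with 3 to 60 N. Pads are 15 mm wide; open, the fingers measure 128 mm over their backs; the gripper's body (75 mm by 188 mm) begins 65 mm behind the grasp point.
Start: joints at [1.079, 0.259, 1.535, -0, 1.348, -0.203], TCP at [156.619, 527.234, 183.353] pointing down, gripper open.
Joint ranges: [-3.14, 3.14], [-0.91, 2.08], [0.19, 2.58], [-1.22, 4.36], [0.22, 2.71], [-3.12, 3.12]. Speed limits (rad/s): [2.57, 2.57, 3.14, 3.14, 3.14, 3.14].

INTERFACE

Orientations are given as a 3x3 rotation matrix whose columns are the frame's x, y, z axes.
In Python, from workcell import get_obs, snapshot, workorder, ctrl gives the robot as it stands.
- The arm moves only by the shell command python3 -m pendant 'ROWS' [FORCE]. ROWS is JSON, a list that holds one entry, the list of rows, each a list of 7 numbers: the opening, from 0 (shut) to 1 (fully open), then the shift along the tool's x, y, z in mm, then the turn, a rotation vector about the tool's x, y, z in degrees. A call has 1 to 20 rows; each row shifts and turns the commanded pose from where the row before left it, along the tool's axes as they then stand; what a row does not reach is not made up. A row lasts 1/12 s, in which the tool goes at most 41.7 mm and 7.16 degrees, less where a joint would pass 70% of its speed; a pose out of reach is approached as far as the arm can. A call is refused whole if a number of a shift passes 41.7 or a number of a turn 7.16, either way. A call with a gripper value outside its range is refused whole. The fingers move at their own pace and stop on an object; FORCE is the grip in N (left out, the last holds). Time passes only in rows, so rows that do not move let the fingers close. It gives the time, the measured TCP pose, the force, the opening and the grip force at its end, in the units of the state.
- get_obs(): the state, without advancing time (a new reading comes with each control period).
- snapshot(name): name is "scene" or "top" or "wrist"; returns a dict with "frame" (480x640x3 uint8, red, green, blue), "depth" (480x640 float32, mm along the optical axis (not along the pixel's ray), 0 where there is no reading), "K" (3x3 intrinsics, pixels), "extrinsics" (4x4, takes a point from world to camera coordinates). Camera axes: x right, y down, z forward; pixel columns grow to the right and rows downward; lengths in mm; the calibration is good to about 2 mm. The wrist camera is an equidistant fisheye: a pixel r from the principal point sees the ray r / f radians off the axis. A picture is of the moment at which its call begins.
- workorder.job_done(): hands the job in; it is judged then, once.
The state is a dict: "t": time; "joints": joint angles; "qd": joint speeds; "joint_torque": joint torques, N m; "tcp_pos": TCP position; "ee_rot": TCP orientation; "force": force on the tool from outside, world axes, zero at the start; "torque": the same for the moment, N m; "gripper_width": finger opening in mm; "grip_force": force on a finger pad.
Only numpy, scipy, OpenCV 4.12 (cv2) and the standard library are available. Lean on these libraries where they do the work, as an engineer would, in place of code of your own. Each camera call takes 0.05 s, during which the arm holds its last target. There are 200 camera calls.

## Working session

There is one attempt and no reset: what is moved stays moved. The work goes in short steps, Python scripts to look and compute and a shell command to move; the robot and the scene stay as the last step left them, time stands still between calls to the robot, and variables do not carry over. Pictures are saved under pics/ and viewed, at most 10 in all, crops included, and the job is handed in when it is done.

```bash
ls; mkdir -p pics; python3 - <<'E'
from workcell import get_obs, snapshot, ctrl
import cv2
o=get_obs();print(o['t'],o['tcp_pos'],o['ee_rot'],o['gripper_width'],ctrl.hold_point_z)
for n in ("top","scene"):
    s=snapshot(n);cv2.imwrite(f"pics/{n}0.png",s["frame"][:,:,::-1]);print(s["K"],s["extrinsics"])
E
```

```text
pics
0.0 [156.34598634 526.6747164  182.52577355] [[-9.58585236e-01  2.84804553e-01 -8.43577754e-04]
 [ 2.84805587e-01  9.58583950e-01 -1.60874405e-03]
 [ 3.50462464e-04 -1.78237396e-03 -9.99998350e-01]] 93.27230790145032 -18.8
[[471.79744278   0.         314.95653878]
 [  0.         471.79744278 240.11426725]
 [  0.           0.           1.        ]] [[ 2.13678404e-01 -9.76894031e-01 -4.42638621e-03 -9.08587850e+01]
 [-9.50881925e-01 -2.06945608e-01 -2.30210946e-01  5.81390470e+02]
 [ 2.23975678e-01  5.34000782e-02 -9.73130684e-01  6.78440586e+02]
 [ 0.00000000e+00  0.00000000e+00  0.00000000e+00  1.00000000e+00]]
[[506.23373547   0.         327.33348905]
 [  0.         506.23373547 232.60152014]
 [  0.           0.           1.        ]] [[-7.31159588e-01  6.82145131e-01 -9.14753009e-03  3.95413210e+02]
 [ 4.66875708e-01  4.90555458e-01 -7.35786937e-01 -2.13215075e+02]
 [-4.97426105e-01 -5.42248433e-01 -6.77151317e-01  1.36513045e+03]
 [ 0.00000000e+00  0.00000000e+00  0.00000000e+00  1.00000000e+00]]
```

View pics/top0.png

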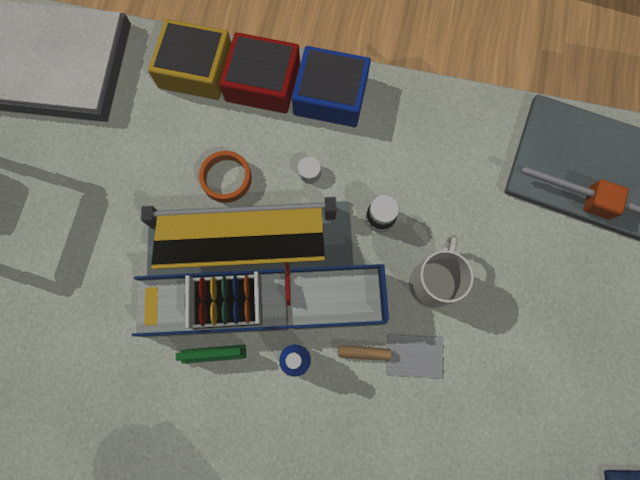

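View pics/scene0.png

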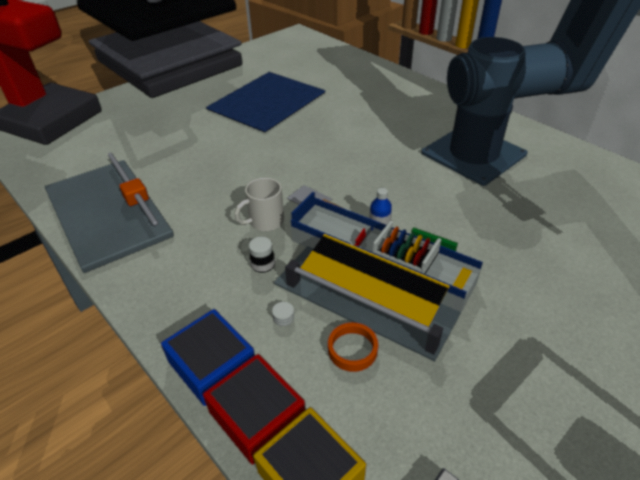

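The top view shows the chute running left to right: open end at px (133, 306), gate (288, 283), stop (385, 293). The rack is at (187–260, 300), and the treadle lies above the chute at (150–325, 237). The scene view agrees, with all obstacles clear of the path.

```bash
cat > h.py <<'E'
import numpy as np, cv2
from workcell import get_obs, snapshot
def cloud(n):
    s=snapshot(n);K=s["K"];E=s["extrinsics"];d=s["depth"]
    v,u=np.mgrid[:480,:640]
    P=np.stack([(u-K[0,2])/K[0,0]*d,(v-K[1,2])/K[1,1]*d,d],-1)
    return s["frame"],(P-E[:3,3])@E[:3,:3],d>0
def region(m,u0,u1,v0,v1):
    r=np.zeros_like(m);r[v0:v1,u0:u1]=m[v0:v1,u0:u1];return r
E
cat > loc.py <<'E'
from h import *
f,P,ok=cloud("top")
hsv=cv2.cvtColor(f,cv2.COLOR_RGB2HSV);H,S,V=[hsv[...,i].astype(int) for i in range(3)]
z=P[...,2]
blue=region(ok&(H>100)&(H<130)&(S>110),120,400,255,345)
w=blue&(abs(z-62)<7); print("blue z pct",np.percentile(z[blue],[5,25,50,75,95]))
pts=P[w][:,:2]; rect=cv2.minAreaRect(pts.astype(np.float32)); print("rect",rect,len(pts)); B=cv2.boxPoints(rect);print(B)
yel=region(ok&(H>18)&(H<35)&(S>120),145,335,200,270); print("yel",cv2.minAreaRect(P[yel][:,:2].astype(np.float32)))
red=region(ok&((H<6)|(H>174))&(S>120),275,300,255,310); print("red",P[red].mean(0),red.sum(), z[red].max())
# rough frame
e=[(B[1]-B[0]),(B[2]-B[1])]; a=max(e,key=np.linalg.norm); a=a/np.linalg.norm(a); a=a if a[1]<0 else -a
yv=np.array([-a[1],a[0]]); c=np.array(rect[0])
print("x dir",a)
l=(pts-c)@a; q=(pts-c)@yv
print("walls local x",np.percentile(l,[0,1,99,100]),"y",np.percentile(q,[0,1,5,50,95,99,100]))
for nm,mm in(("red",red),("yel",yel)):
    print(nm,np.percentile((P[mm][:,:2]-c)@a,[1,50,99]),np.percentile((P[mm][:,:2]-c)@yv,[1,50,99]))
wh=region(ok&(z>78)&(z<95),170,275,262,335); L=(P[wh][:,:2]-c)@a;Q=(P[wh][:,:2]-c)@yv
print("rack top",np.percentile(L,[0,1,5,95,99,100]),np.percentile(Q,[1,99]),np.median(z[wh]),wh.sum())
E
python3 loc.py
```

```text
blue z pct [59.00511946 61.05463365 62.1766992  65.6516234  81.90445403]
rect ((478.4900817871094, 100.36994934082031), (92.11083984375, 388.27410888671875), 15.215689659118652) 1315
[[383.09723  275.61407 ]
 [485.0011   -99.048965]
 [573.88293  -74.874176]
 [471.97906  299.78888 ]]
yel ((571.7381591796875, 157.0162353515625), (104.17215728759766, 272.05322265625), 15.778185844421387)
red [511.96097168  63.22094294  54.38533295] 152 70.62440798345652
x dir [ 0.26245344 -0.96494466]
walls local x [-194.13695299 -188.56698421  189.05410674  194.13707142] y [-46.05540681 -45.8686461  -45.52710731  33.78697838  45.25020374
  45.72450891  46.05544514]
red [42.47308485 44.53890013 46.35613955] [-8.62205902 21.08398042 58.83704277]
yel [-162.824442    -30.79170207  101.70089788] [ 54.75934274 118.77433926 145.52074088]
rack top [-108.39460255 -108.05499225 -106.8680522     0.29767934    1.10375945
    1.54988201] [-37.01631917  36.81393391] 85.29757294186676 1089
```

```bash
python3 -m pendant '[[[0.75,0,0,0,0,0,6],[0.75,0,0,0,0,0,6],[0.75,0,0,0,0,0,6],[0.75,0,0,0,0,0,6],[0.75,0,0,0,0,0,6],[0.75,0,0,0,0,0,6],[0.75,0,0,0,0,0,6],[0.75,0,0,0,0,0,6],[0.75,0,0,0,0,0,6],[0.75,0,0,0,0,0,4.2]]]' 20
python3 -m pendant '[[[0.75,-20,14,0,0,0,0],[0.75,-24,16,0,0,0,0],[0.75,-24,16,0,0,0,0],[0.75,-24,16,0,0,0,0],[0.75,-24,16,0,0,0,0],[0.75,-24,16,0,0,0,0],[0.75,-24,16,0,0,0,0],[0.75,-24,16,0,0,0,0],[0.75,-24,16,0,0,0,0],[0.75,-24,16,0,0,0,0],[0.75,-24,16,0,0,0,0],[0.75,-24,16,0,0,0,0],[0.75,-24,16,0,0,0,0],[0.75,-24,16,0,0,0,0],[0.75,-24,22,0,0,0,0],[0.75,0,0,0,0,0,0],[0.75,0,0,0,0,0,0]]]'
cat > st.py <<'E'
from h import *
o=get_obs();O=np.array([490.2,57.1]);a=np.array([.2625,-.965]);y=np.array([.965,.2625])
p=o['tcp_pos'];d=p[:2]-O
print("t",o['t'],"chute x,y,z",d@a,d@y,p[2],"w",o['gripper_width'],"F",o['force'],"toolx.a",o['ee_rot'][:2,0]@a,"tooly.a",o['ee_rot'][:2,1]@a,"zz",o['ee_rot'][:,2])
E
python3 st.py
```

```text
t: 0.98
tcp_pos: [156.5, 527.0, 183.0]
ee_rot: [[-0.258, 0.966, -0.0], [0.966, 0.258, -0.001], [-0.001, -0.001, -1.0]]
force: [-0.4, 0.7, 0.9]
gripper_width: 70.0
grip_force: 0.0
t: 2.4
tcp_pos: [486.4, 246.9, 182.7]
ee_rot: [[-0.26, 0.966, -0.001], [0.966, 0.26, -0.0], [0.0, -0.001, -1.0]]
force: [-1.1, 0.1, 0.1]
gripper_width: 69.8
grip_force: 0.0
t 2.4 chute x,y,z -184.09917575888883 46.18697259156834 182.6685941589124 w 69.82117064987078 F [-1.06178885  0.07966759  0.13611812] toolx.a -1.0000630254973633 tooly.a 0.0022757191408354174 zz [-1.22975944e-03 -2.02887513e-04 -9.99999223e-01]
```

```bash
python3 -m pendant '[[[0.75,0,-1,18,0,0,0],[0.75,0,0,20,0,0,0],[0.75,0,0,20,0,0,0],[0.75,0,0,20,0,0,0],[0.75,0,0,15,0,0,0],[0.75,0,0,0,0,0,0]]]'
python3 st.py; python3 - <<'E'
from h import *
a=snapshot("top")["frame"][180:360,110:410]; b=snapshot("wrist")["frame"]
im=np.zeros((480,800,3),np.uint8); im[:240,:400]=cv2.resize(a,(400,240)); im[240:,:320]=cv2.resize(snapshot("scene")["frame"][160:370,250:530],(320,240)); im[:300,400:]=cv2.resize(b,(400,300))
cv2.imwrite("pics/c1.png",im[:,:,::-1])
E
```

```text
t: 2.9
tcp_pos: [480.8, 247.9, 87.1]
ee_rot: [[-0.264, 0.964, -0.007], [0.964, 0.264, -0.002], [0.0, -0.007, -1.0]]
force: [-0.7, -0.7, -0.4]
gripper_width: 69.6
grip_force: 0.0
t 2.9 chute x,y,z -186.55347347256554 41.039449726493814 87.11809810598334 w 69.63027558290413 F [-0.72540103 -0.74812819 -0.41975028] toolx.a -1.000063753323503 tooly.a -0.0019107123344394418 zz [-0.00685868 -0.00155748 -0.99997527]
```

View pics/c1.png

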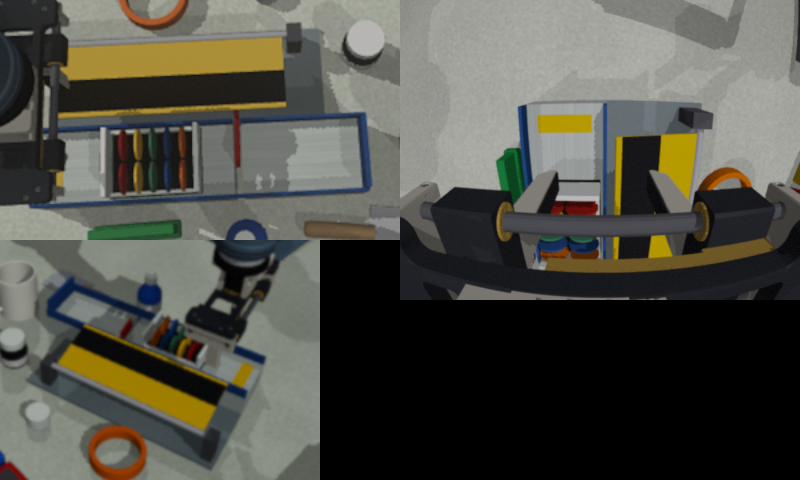

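The right finger (c1 wrist crop, about (660, 195)) is over the treadle's black strip. The left one (about (540, 195)) is over the chute floor, behind the rack's tail. Next I press the treadle.

```bash
python3 -m pendant '[[[0.75,0,3,6,0,0,0],[0.75,0,0,6,0,0,0],[0.75,0,0,6,0,0,0],[0.75,0,0,6,0,0,0],[0.75,0,0,5,0,0,0],[0.75,0,0,4,0,0,0],[0.75,0,0,2,0,0,0],[0.75,0,0,1,0,0,0],[0.75,0,0,0,0,0,0],[0.75,0,0,0,0,0,0],[0.75,0,0,0,0,0,0]]]'
python3 st.py
```

```text
t: 3.97
tcp_pos: [487.9, 248.6, 54.7]
ee_rot: [[-0.263, 0.965, 0.001], [0.965, 0.263, 0.0], [-0.0, 0.001, -1.0]]
force: [-0.4, 0.2, -0.0]
gripper_width: 69.8
grip_force: 0.0
t 3.9667 chute x,y,z -185.36716109033844 48.02272011037769 54.650718020209574 w 69.75544707213996 F [-0.37699182  0.24125043 -0.04013132] toolx.a -1.0000654329364458 tooly.a -0.000616277747476743 zz [ 5.81293421e-04  1.50991101e-04 -9.99999820e-01]
```

```bash
python3 - <<'E'
from h import *
a=snapshot("top")["frame"][180:360,110:410]; b=snapshot("wrist")["frame"]
im=np.zeros((600,800,3),np.uint8); im[:240,:400]=cv2.resize(a,(400,240)); im[240:,:400]=cv2.resize(snapshot("scene")["frame"][200:350,300:500],(400,360)); im[:300,400:]=cv2.resize(b,(400,300))
cv2.imwrite("pics/c2.png",im[:,:,::-1])
E
python3 st.py
```

```text
t 4.1167 chute x,y,z -185.37795436635253 47.91870687775929 54.60322624794573 w 69.5477529810618 F [ 0.0725644  -0.47646237 -0.17046356] toolx.a -1.0000653936948998 tooly.a -0.0006769001471644108 zz [ 4.69336699e-04  1.15405546e-04 -9.99999883e-01]
```

View pics/c2.png

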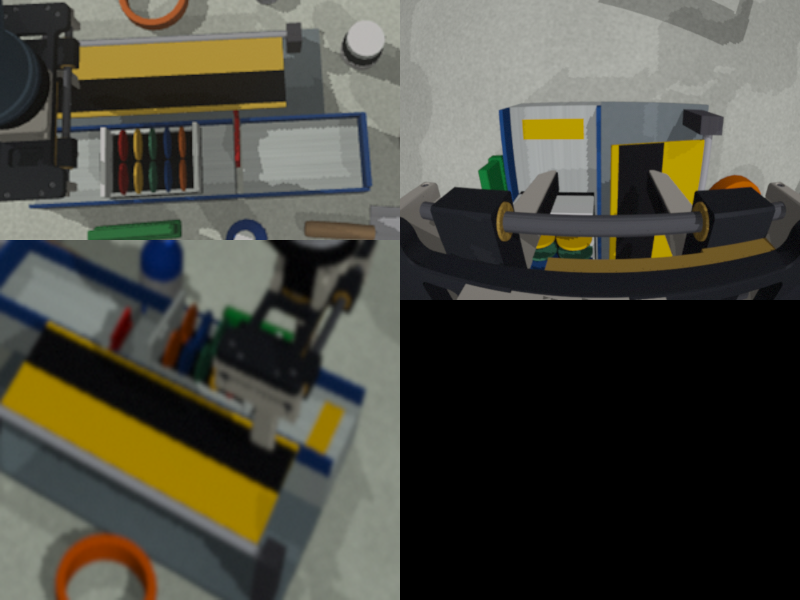

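```bash
cat > tr.py <<'E'
from h import *
O=np.array([490.2,57.1]);a=np.array([.2625,-.965]);yv=np.array([.965,.2625])
f,P,ok=cloud("top"); X=(P[...,:2]-O)@a;Y=(P[...,:2]-O)@yv;z=P[...,2]
for lo,hi in((60,72),(72,84),(84,96),(100,115),(115,135)):
    m=ok&(X>-120)&(X<50)&(Y>lo)&(Y<hi); print("treadle y",(lo+hi)/2,"z",round(np.median(z[m]),1))
hsv=cv2.cvtColor(f,cv2.COLOR_RGB2HSV);H,S=[hsv[...,i].astype(int) for i in range(2)]
r=ok&((H<6)|(H>174))&(S>120)&(abs(X)<12)&(Y>-40)&(Y<45); print("red",r.sum(),np.percentile(z[r],[10,50,90]) if r.sum() else "")
m=ok&(z>79)&(z<93)&(X>-175)&(X<140)&(abs(Y)<38)
print("rack top",m.sum(),np.percentile(X[m],[1,10,50,90,99]) if m.sum() else "")
E
python3 tr.py; python3 st.py
```

```text
treadle y 66.0 z 70.2
treadle y 78.0 z 68.3
treadle y 90.0 z 65.7
treadle y 107.5 z 61.3
treadle y 125.0 z 57.4
red 121 [45.98267327 61.82486568 68.1226885 ]
rack top 1045 [-152.88511755 -150.2122736   -98.08513029  -46.12679644  -43.720145  ]
t 4.1667 chute x,y,z -185.38293967305555 47.877750621439816 54.55197395477187 w 70.04516863899386 F [ 0.76722393 -0.10647045  0.8643048 ] toolx.a -1.000065436332768 tooly.a -0.0006105093774945454 zz [ 3.51077016e-04  1.14349243e-04 -9.99999932e-01]
```

```bash
python3 - <<'E'
from h import *
O=np.array([490.2,57.1]);a=np.array([.2625,-.965]);yv=np.array([.965,.2625])
f,P,ok=cloud("scene"); X=(P[...,:2]-O)@a;Y=(P[...,:2]-O)@yv;z=P[...,2]
m=ok&(X>-235)&(X<-150)&(Y>50)&(Y<125)&(z>72)&(z<130)
print(m.sum(),np.percentile(X[m],[2,50,98]),np.percentile(Y[m],[2,50,98]),np.percentile(z[m],[1,5,50]))
c=f[270:345,370:470]; cv2.imwrite("pics/c3.png",cv2.resize(c,(800,600),interpolation=cv2.INTER_CUBIC)[:,:,::-1])
v,u=np.nonzero(m);print(u.min(),u.max(),v.min(),v.max())
E
```

```text
211 [-207.40679156 -187.30067416 -153.62460995] [ 56.88297743  97.67464307 100.79809637] [ 72.03325915  72.20521707 106.47639943]
416 449 272 291
```

View pics/c3.png

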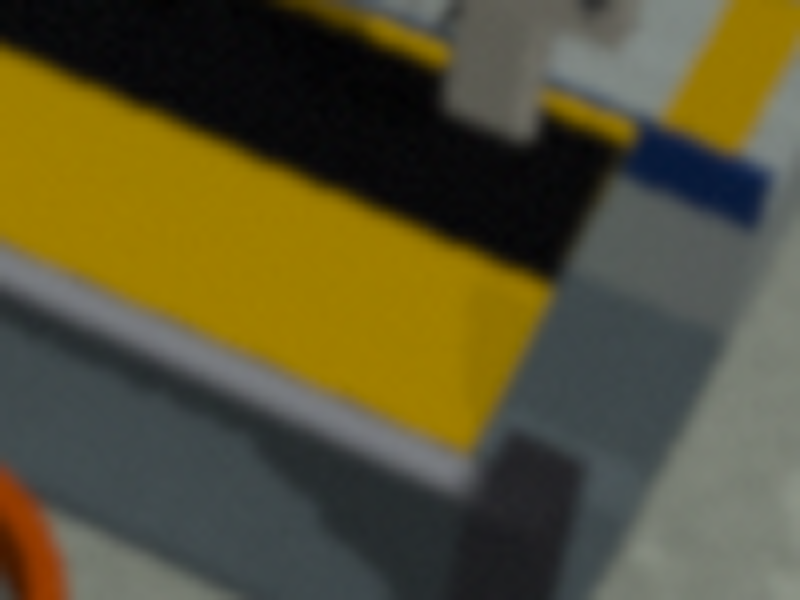

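The finger's lower edge (crop (490, 130), so scene px (431, 286)) seems to hover over the strip. I'll get its height from the ray onto the plane of the finger's back.

```bash
python3 - <<'E'
from h import *
O=np.array([490.2,57.1]);a=np.array([.2625,-.965]);yv=np.array([.965,.2625])
s=snapshot("scene");K=s["K"];E=s["extrinsics"];R=E[:3,:3];C=-R.T@E[:3,3]
for px in((425.5,283.5),(431.3,286.2),(436.5,288)):
    d=R.T@np.linalg.inv(K)@np.array([*px,1.])
    for Yp in(97,100):
        t=(Yp-(C[:2]-O)@yv)/(d[:2]@yv);p=C+t*d;print(px,Yp,"x",(p[:2]-O)@a,"z",p[2])
v=range(272,296,2)
dd=s["depth"]
for r in v:
    q=np.array([(430-K[0,2])/K[0,0],(r-K[1,2])/K[1,1],1])*dd[r,430];p=R.T@(q-E[:3,3]);print(r,((p[:2]-O)@yv).round(1),p[2].round(1))
E
python3 st.py
```

```text
(425.5, 283.5) 97 x -175.93835997102667 z 97.27214031153562
(425.5, 283.5) 100 x -176.80545263051107 z 100.66253656217543
(431.3, 286.2) 97 x -187.04350811961942 z 96.64510284824348
(431.3, 286.2) 100 x -187.85472769972134 z 100.03865389821544
(436.5, 288) 97 x -196.69561174758385 z 97.60045946566083
(436.5, 288) 100 x -197.4582689181621 z 100.98920385160545
272 100.4 133.0
274 100.1 128.0
276 98.4 121.5
278 99.3 117.6
280 100.2 113.9
282 98.3 107.0
284 99.4 103.3
286 73.7 69.4
288 77.6 68.7
290 81.5 68.1
292 86.7 69.0
294 91.0 68.9
t 4.2667 chute x,y,z -185.37617385265347 47.82327536230027 54.47839779233194 w 69.86000533906879 F [ 0.65372885 -0.67013198  0.70670869] toolx.a -1.0000654017469994 tooly.a -0.0006632373231381462 zz [ 2.40581361e-04  1.52629934e-05 -9.99999971e-01]
```

```bash
python3 - <<'E'
from h import *
o=get_obs()
s=snapshot("wrist");K=s["K"];E=s["extrinsics"];R=E[:3,:3];d=s["depth"]
print("cam",-R.T@E[:3,3],"axis",R[2],"f",K[0,0],K[:2,2])
T=o['ee_rot'];p=o['tcp_pos']
def proj(w):
    c=R@w+E[:3,3];th=np.arctan2(np.hypot(c[0],c[1]),c[2]);ph=np.arctan2(c[1],c[0]);return K[:2,2]+K[0,0]*th*np.array([np.cos(ph),np.sin(ph)]),c[2]
for sy in(-1,1):
    for zz in(0,-20,-44,-60):
        print(sy,zz,[tuple(np.round(proj(p+T@np.array([x,sy*yy,zz]))[0])) for x in(-7.5,7.5) for yy in(35,52)],round(proj(p+T@np.array([0,sy*35.,zz]))[1]))
# world points of wrist depth at a few pixels
def pt(u,v):
    q=np.array([u,v])-K[:2,2];r=np.hypot(*q);th=r/K[0,0];z=d[v,u];c=np.array([*(q/r*np.tan(th)*z),z]);return R.T@(c-E[:3,3])
O=np.array([490.2,57.1]);a=np.array([.2625,-.965]);yv=np.array([.965,.2625])
for u,v in((380,300),(260,260),(290,300),(440,280),(425,290),(410,280),(240,290),(220,300),(300,340),(440,260)):
    w=pt(u,v);print((u,v),"chute",np.round([(w[:2]-O)@a,(w[:2]-O)@yv,w[2]]),s["frame"][v,u])
cv2.imwrite("pics/w4.png",cv2.resize(s["frame"][220:440,140:520],(760,440))[:,:,::-1])
E
```

```text
cam [470.04893447 321.75223962 255.63419098] axis [ 0.07172039 -0.26063787 -0.96276897] f 371.64829954431775 [324.08994395 234.05972751]
-1 0 [(np.float64(261.0), np.float64(277.0)), (np.float64(233.0), np.float64(277.0)), (np.float64(259.0), np.float64(253.0)), (np.float64(231.0), np.float64(253.0))] 214
-1 -20 [(np.float64(255.0), np.float64(291.0)), (np.float64(225.0), np.float64(290.0)), (np.float64(253.0), np.float64(265.0)), (np.float64(222.0), np.float64(265.0))] 195
-1 -44 [(np.float64(246.0), np.float64(311.0)), (np.float64(213.0), np.float64(310.0)), (np.float64(244.0), np.float64(283.0)), (np.float64(209.0), np.float64(282.0))] 172
-1 -60 [(np.float64(240.0), np.float64(328.0)), (np.float64(204.0), np.float64(326.0)), (np.float64(237.0), np.float64(298.0)), (np.float64(199.0), np.float64(296.0))] 156
1 0 [(np.float64(380.0), np.float64(277.0)), (np.float64(408.0), np.float64(277.0)), (np.float64(381.0), np.float64(253.0)), (np.float64(409.0), np.float64(253.0))] 214
1 -20 [(np.float64(385.0), np.float64(291.0)), (np.float64(415.0), np.float64(290.0)), (np.float64(386.0), n
[... 211 characters left out ...]
p.float64(282.0))] 172
1 -60 [(np.float64(398.0), np.float64(328.0)), (np.float64(435.0), np.float64(327.0)), (np.float64(401.0), np.float64(298.0)), (np.float64(439.0), np.float64(297.0))] 156
(380, 300) chute [-170.   81.   70.] [21 20 22]
(260, 260) chute [-184.   11.   43.] [166 168 168]
(290, 300) chute [-158.   29.   44.] [152 155 153]
(440, 280) chute [-177.  119.   59.] [181 154   0]
(425, 290) chute [-195.   94.  111.] [129 124 119]
(410, 280) chute [-195.   90.  100.] [129 124 118]
(240, 290) chute [-194.   13.  110.] [119 115 109]
(220, 300) chute [-194.    7.  121.] [128 125 118]
(300, 340) chute [-153.   37.   84.] [145 147 147]
(440, 260) chute [-190.  117.   60.] [182 155   0]
```

View pics/w4.png

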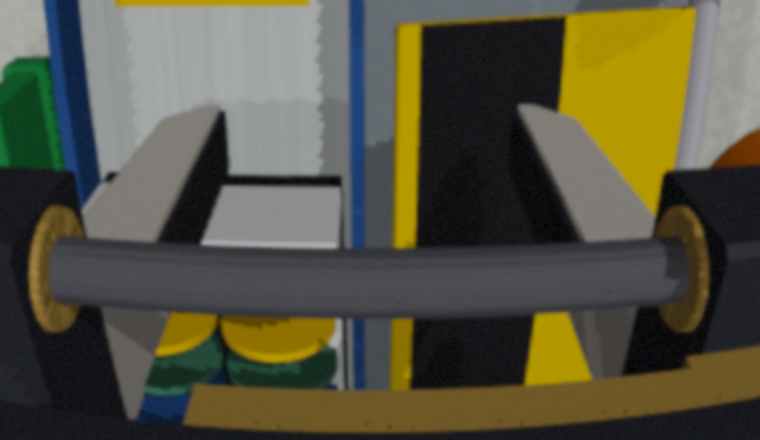

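```bash
python3 - <<'E'
from h import *
s=snapshot("wrist");K=s["K"];E=s["extrinsics"];R=E[:3,:3];d=s["depth"];f=s["frame"]
v,u=np.mgrid[:480,:640];q=np.stack([u-K[0,2],v-K[1,2]],-1);r=np.hypot(q[...,0],q[...,1])+1e-9
k=np.tan(r/K[0,0])*d/r;P=(np.stack([q[...,0]*k,q[...,1]*k,d],-1)-E[:3,3])@R
O=np.array([490.2,57.1]);a=np.array([.2625,-.965]);yv=np.array([.965,.2625])
X=(P[...,:2]-O)@a;Y=(P[...,:2]-O)@yv;Z=P[...,2]
for u0 in(398,404,410,416,422): print(u0,[(vv,int(Y[vv,u0]),int(Z[vv,u0])) for vv in range(266,300,3)])
for u0 in(230,238,244): print(u0,[(vv,int(Y[vv,u0]),int(Z[vv,u0])) for vv in range(266,300,3)])
# top and scene: gripper body lowest
for n in("scene","top"):
    F,Q,ok=cloud(n);x=(Q[...,:2]-O)@a;y=(Q[...,:2]-O)@yv;z=Q[...,2]
    for zl in range(90,200,8):
        m=ok&(z>zl)&(z<=zl+8)&(x>-260)&(x<-100)&(y>-60)&(y<160)
        if m.sum()>3:print(n,zl,m.sum(),"x",np.percentile(x[m],[2,98]).round(),"y",np.percentile(y[m],[2,98]).round())
o=get_obs();print(o['t'],o['tcp_pos'],o['joints'])
E
```

```text
398 [(266, 90, 66), (269, 90, 66), (272, 91, 66), (275, 91, 65), (278, 85, 93), (281, 84, 96), (284, 84, 98), (287, 84, 97), (290, 84, 97), (293, 85, 97), (296, 84, 99), (299, 85, 98)]
404 [(266, 94, 65), (269, 94, 65), (272, 88, 90), (275, 88, 93), (278, 87, 97), (281, 86, 100), (284, 86, 101), (287, 86, 103), (290, 85, 107), (293, 84, 110), (296, 84, 111), (299, 84, 113)]
410 [(266, 98, 64), (269, 98, 64), (272, 98, 64), (275, 91, 92), (278, 90, 96), (281, 89, 100), (284, 88, 104), (287, 88, 107), (290, 87, 110), (293, 86, 113), (296, 86, 114), (299, 86, 117)]
416 [(266, 101, 64), (269, 101, 63), (272, 102, 63), (275, 102, 63), (278, 93, 97), (281, 92, 101), (284, 91, 105), (287, 90, 107), (290, 90, 110), (293, 89, 114), (296, 88, 117), (299, 88, 118)]
422 [(266, 105, 63), (269, 106, 61), (272, 106, 62), (275, 106, 63), (278, 96, 97), (281, 95, 101), (284, 94, 105), (287, 93, 107), (290, 93, 109), (293, 91, 114), (296, 91, 117), (299, 90, 119)]
230 [(266, -8, 43), (269, -8, 43), (272, -8, 44), (275, -8, 44), (278, 5, 97), (281, 6, 101), (284, 7, 103), (287, 8, 106), (290, 9, 110), 
[... 860 characters left out ...]
e 194 373 x [-220. -151.] y [-30. 142.]
top 90 18 x [-185. -118.] y [-9. 91.]
top 98 22 x [-189. -177.] y [82. 95.]
top 106 21 x [-192. -176.] y [82. 95.]
top 114 20 x [-192. -177.] y [82. 95.]
top 122 5 x [-189. -184.] y [82. 83.]
top 130 7 x [-187. -181.] y [82. 83.]
top 138 7 x [-186. -179.] y [82. 83.]
top 146 17 x [-183. -177.] y [82. 90.]
top 154 11 x [-181. -176.] y [83. 88.]
top 170 19 x [-175. -151.] y [-36. 131.]
top 178 108 x [-170. -150.] y [-37. 130.]
top 186 529 x [-163. -150.] y [-33. 126.]
top 194 1145 x [-220. -150.] y [-16. 111.]
4.4667 [487.6081278  248.49352565  54.37268615] [ 2.67463473e-01  3.74078129e-01  1.71304320e+00 -2.80119086e-05
  1.05445315e+00  1.21454320e-03]
```

All three cameras put the fingertips at about z = 89 and the gripper body at about 172, while the reported TCP z is 54. That is a constant offset of about +35 mm along the tool, so I keep lowering by force and camera.

```bash
python3 -m pendant '[[[0.75,0,0,5,0,0,0],[0.75,0,0,5,0,0,0],[0.75,0,0,5,0,0,0],[0.75,0,0,5,0,0,0],[0.75,0,0,4,0,0,0],[0.75,0,0,3,0,0,0],[0.75,0,0,2,0,0,0],[0.75,0,0,0,0,0,0],[0.75,0,0,0,0,0,0]]]'
python3 st.py; python3 tr.py
```

```text
t: 5.22
tcp_pos: [487.1, 248.4, 25.4]
ee_rot: [[-0.263, 0.965, -0.001], [0.965, 0.263, -0.0], [0.0, -0.001, -1.0]]
force: [-3.3, 0.3, 5.6]
gripper_width: 69.5
grip_force: 2.5
t 5.2167 chute x,y,z -185.44295524608268 47.26563294237787 25.375495853286882 w 69.49021490803717 F [-3.28109478  0.34460312  5.61674411] toolx.a -1.000065381398609 tooly.a -0.0006946845849954488 zz [-8.51485138e-04 -2.12474930e-04 -9.99999615e-01]
treadle y 66.0 z 62.5
treadle y 78.0 z 61.4
treadle y 90.0 z 59.8
treadle y 107.5 z 57.2
treadle y 125.0 z 54.9
red 120 [36.39618707 50.0312175  53.83555023]
rack top 1040 [-152.97597795 -150.07754606  -98.20055807  -46.11171489  -43.82741348]
```

```bash
python3 -m pendant '[[[0.75,0,0,3,0,0,0],[0.75,0,0,3,0,0,0],[0.75,0,0,2,0,0,0],[0.75,0,0,2,0,0,0],[0.75,0,0,0,0,0,0],[0.75,0,0,0,0,0,0],[0.75,0,0,0,0,0,0],[0.75,0,0,0,0,0,0]]]'
python3 st.py; python3 tr.py
```

```text
t: 5.93
tcp_pos: [487.1, 248.5, 15.7]
ee_rot: [[-0.263, 0.965, -0.001], [0.965, 0.263, -0.0], [0.0, -0.001, -1.0]]
force: [-3.7, -0.9, 6.2]
gripper_width: 69.4
grip_force: 3.2
t 5.9333 chute x,y,z -185.4758902889914 47.28556077844498 15.66911707252168 w 69.43557170164054 F [-3.68973873 -0.94101027  6.23266438] toolx.a -1.0000653375415454 tooly.a -0.0007529305868866011 zz [-6.44345514e-04 -1.11872525e-04 -9.99999786e-01]
treadle y 66.0 z 50.6
treadle y 78.0 z 50.9
treadle y 90.0 z 51.0
treadle y 107.5 z 51.0
treadle y 125.0 z 51.3
red 89 [17.50654207 30.45963895 32.75211279]
rack top 1037 [-152.86794009 -150.20851387  -98.12825882  -46.260117    -43.74345105]
```

The treadle is level (angle about 0.23) and the gate top is at z ≈ 33, below the 44 mm floor. Now I push.

```bash
python3 -m pendant '[[[0.75,-4,0,0,0,0,0],[0.75,-5,0,0,0,0,0],[0.75,-5,0,0,0,0,0],[0.75,-5,0,0,0,0,0],[0.75,-4,0,0,0,0,0],[0.75,-4,0,0,0,0,0],[0.75,-4,0,0,0,0,0],[0.75,-4,0,0,0,0,0],[0.75,-4,0,0,0,0,0],[0.75,-4,0,0,0,0,0],[0.75,-4,0,0,0,0,0],[0.75,-4,0,0,0,0,0],[0.75,-4,0,0,0,0,0],[0.75,-3,0,0,0,0,0],[0.75,-2,0,0,0,0,0],[0.75,0,0,0,0,0,0]]]'
python3 st.py; python3 tr.py
```

```text
t: 7.32
tcp_pos: [504.5, 191.9, 16.3]
ee_rot: [[-0.263, 0.965, 0.002], [0.965, 0.263, 0.002], [0.002, 0.003, -1.0]]
force: [-1.4, 4.0, 7.0]
gripper_width: 69.9
grip_force: 3.5
t 7.3167 chute x,y,z -126.32151376174082 49.133107436689926 16.31719581729027 w 69.87812193572246 F [-1.41045481  4.01593309  7.0135961 ] toolx.a -1.0000643191646625 tooly.a -0.0002645026985257664 zz [ 0.00245791  0.00231936 -0.99999429]
treadle y 66.0 z 421.8
treadle y 78.0 z 53.8
treadle y 90.0 z 52.2
treadle y 107.5 z 51.9
treadle y 125.0 z 52.0
red 92 [19.5244992  32.20949467 34.59150326]
rack top 736 [-96.9337349  -94.44226603 -44.74587206  -9.74443943  -7.94740298]
```

```bash
python3 -m pendant '[[[0.75,-2,-1,0.5,0,0,0],[0.75,-4,-0.5,0.5,0,0,0],[0.75,-4,0,0,0,0,0],[0.75,-4,0,0,0,0,0],[0.75,-4,0,0,0,0,0],[0.75,-4,0,0,0,0,0],[0.75,-4,0,0,0,0,0],[0.75,-4,0,0,0,0,0],[0.75,-4,0,0,0,0,0],[0.75,-4,0,0,0,0,0],[0.75,-4,0,0,0,0,0],[0.75,-4,0,0,0,0,0],[0.75,-4,0,0,0,0,0],[0.75,-4,0,0,0,0,0],[0.75,-4,0,0,0,0,0],[0.75,-4,0,0,0,0,0],[0.75,-4,0,0,0,0,0],[0.75,-4,0,0,0,0,0],[0.75,-4,0,0,0,0,0],[0.75,-4,0,0,0,0,0]]]'
python3 st.py; python3 tr.py
```

```text
t: 9.03
tcp_pos: [523.2, 116.7, 15.4]
ee_rot: [[-0.263, 0.965, 0.002], [0.965, 0.263, 0.003], [0.002, 0.003, -1.0]]
force: [-1.8, 7.2, 8.6]
gripper_width: 69.6
grip_force: 4.6
t 9.0333 chute x,y,z -48.81638833397604 47.48916579179948 15.381442275126924 w 69.61130945899585 F [-1.84876161  7.24032532  8.56568462] toolx.a -1.000063430456435 tooly.a -0.00028748837003110333 zz [ 0.00198938  0.00269061 -0.9999944 ]
treadle y 66.0 z 454.0
treadle y 78.0 z 448.0
treadle y 90.0 z 435.5
treadle y 107.5 z 50.8
treadle y 125.0 z 51.3
red 0 
rack top 625 [-19.67525004 -16.78870969  33.54142325  67.52946709  69.17792685]
```

```bash
python3 -m pendant '[[[0.75,-4,0,0,0,0,0],[0.75,-4,0,0,0,0,0],[0.75,-4,0,0,0,0,0],[0.75,-4,0,0,0,0,0],[0.75,-4,0,0,0,0,0],[0.75,-4,0,0,0,0,0],[0.75,-4,0,0,0,0,0],[0.75,-4,0,0,0,0,0],[0.75,-4,0,0,0,0,0],[0.75,-4,0,0,0,0,0],[0.75,-4,0,0,0,0,0],[0.75,-4,0,0,0,0,0],[0.75,-4,0,0,0,0,0],[0.75,-4,0,0,0,0,0],[0.75,-4,0,0,0,0,0],[0.75,-4,0,0,0,0,0],[0.75,-3,0,0,0,0,0],[0.75,-2,0,0,0,0,0],[0.75,0,0,0,0,0,0]]]'
python3 st.py; python3 tr.py
```

```text
t: 10.67
tcp_pos: [541.2, 49.5, 15.2]
ee_rot: [[-0.263, 0.965, 0.001], [0.965, 0.263, 0.002], [0.001, 0.002, -1.0]]
force: [-1.5, 4.7, 6.3]
gripper_width: 69.9
grip_force: 3.8
t 10.6667 chute x,y,z 20.68654976763841 47.26783554406733 15.182126270042396 w 69.87509343195795 F [-1.45597775  4.74396976  6.25446529] toolx.a -1.000064549605819 tooly.a -0.00019673730496499135 zz [ 0.00148996  0.00190982 -0.99999707]
treadle y 66.0 z 456.0
treadle y 78.0 z 450.1
treadle y 90.0 z 440.5
treadle y 107.5 z 50.8
treadle y 125.0 z 50.7
red 0 
rack top 574 [ 66.87266586  69.08959812 118.17627364 137.00064705 138.73363735]
```

```bash
python3 -m pendant '[[[0.75,-2,0,0,0,0,0],[0.75,-2,0,0,0,0,0],[0.75,-1,0,0,0,0,0],[0.75,-1,0,0,0,0,0],[0.75,-1,0,0,0,0,0],[0.75,0,0,0,0,0,0]]]'
python3 st.py; python3 tr.py|tail -1
```

```text
t: 11.22
tcp_pos: [542.3, 44.9, 15.2]
ee_rot: [[-0.262, 0.965, 0.0], [0.965, 0.262, 0.005], [0.005, 0.002, -1.0]]
force: [-2.9, 12.2, 9.0]
gripper_width: 69.8
grip_force: 7.8
t 11.2167 chute x,y,z 25.46149481751783 47.10290418126845 15.197407349586127 w 69.79987897884091 F [-2.85820238 12.21106156  9.00316656] toolx.a -1.0000542036279274 tooly.a 0.0010095066672982775 zz [ 3.95367269e-04  4.94823562e-03 -9.99987679e-01]
rack top 443 [ 71.68462248  73.89464919 107.84488421 138.56816787 139.8729936 ]
```

```bash
python3 -m pendant '[[[0.75,-1,0,0,0,0,0],[0.75,-1,0,0,0,0,0],[0.75,0,0,0,0,0,0],[0.75,0,0,0,0,0,0]]]'
python3 st.py; python3 tr.py|tail -1
```

```text
t: 11.6
tcp_pos: [542.1, 44.8, 15.2]
ee_rot: [[-0.261, 0.965, -0.001], [0.965, 0.261, 0.007], [0.007, 0.001, -1.0]]
force: [-5.1, 18.5, 12.0]
gripper_width: 70.1
grip_force: 11.7
t 11.6 chute x,y,z 25.5166885297543 46.868776494605726 15.166913598397038 w 70.1359129151137 F [-5.07627808 18.51886929 11.99204724] toolx.a -1.000036580749456 tooly.a 0.0019129649166391616 zz [-6.99202479e-04  7.45489574e-03 -9.99971967e-01]
rack top 435 [ 71.92222109  74.24527976 107.89827585 138.55320953 139.75660897]
```

The force climbs to 18 N with no motion, so the rack is home. I back off about 7 mm past the flex, then rise gently.

```bash
python3 -m pendant '[[[0.75,2,0,0,0,0,0],[0.75,2,0,0,0,0,0],[0.75,3,0,0,0,0,0],[0.75,3,0,0,0,0,0],[0.75,0,0,0,0,0,0],[0.75,0,0,-3,0,0,0],[0.75,0,0,-5,0,0,0],[0.75,0,0,-5,0,0,0],[0.75,0,0,-5,0,0,0],[0.75,0,0,-5,0,0,0],[0.75,0,0,-8,0,0,0],[0.75,0,0,-15,0,0,0],[0.75,0,0,-20,0,0,0],[0.75,0,0,-25,0,0,0],[0.75,0,0,-25,0,0,0],[0.75,0,0,-25,0,0,0],[0.75,0,0,0,0,0,0],[0.75,0,0,0,0,0,0]]]'
python3 st.py; python3 tr.py; python3 - <<'E'
from h import *
im=np.hstack([cv2.resize(snapshot("top")["frame"][180:390,110:460],(400,240)),cv2.resize(snapshot("scene")["frame"][160:370,200:550],(400,240))])
cv2.imwrite("pics/end.png",im[:,:,::-1])
E
```

```text
t: 13.15
tcp_pos: [540.5, 49.4, 156.5]
ee_rot: [[-0.263, 0.965, 0.002], [0.965, 0.263, -0.0], [-0.001, 0.001, -1.0]]
force: [0.2, 0.8, 0.5]
gripper_width: 69.7
grip_force: 0.0
t 13.15 chute x,y,z 20.628891179201 46.49413574683446 156.52708072955795 w 69.73139346361843 F [0.19475053 0.76692634 0.46178066] toolx.a -1.0000650765450414 tooly.a -0.0008236690610971835 zz [ 1.55034803e-03 -2.45234949e-04 -9.99998768e-01]
treadle y 66.0 z 598.5
treadle y 78.0 z 595.6
treadle y 90.0 z 581.5
treadle y 107.5 z 61.4
treadle y 125.0 z 57.4
red 0 
rack top 505 [ 37.67548165  72.42080834 106.58583909 138.53229301 139.83647616]
```

View pics/end.png

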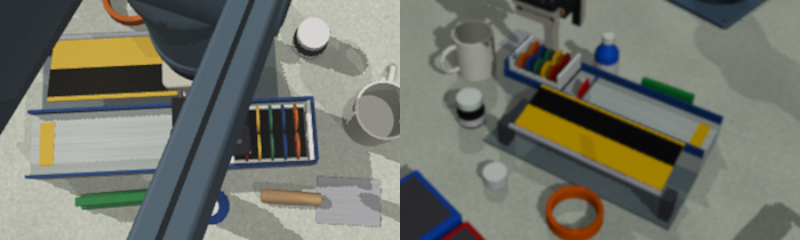

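The final picture shows the rack flat against the end stop (left crop, about (275, 130)), the red gate up behind it (right crop, about (583, 90)) and the treadle back at its released height. The other things have not moved, and nothing touches the robot.

```bash
python3 -c "
from workcell import workorder
print(workorder.job_done())"
```

```text
the job is handed in; nothing more can be done
None
```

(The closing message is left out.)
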